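# Change the batch on the jar dryer and start it again

## Task

Change the batch on the jar dryer: press its stop key, then move the dry jars from the tubes into the crate and slide every washed jar from the draining mat down over a tube of its own, all of them standing mouth down. When all jars are in place set the new run by pressing the keys fully down one at a time and letting each come up again: warm air, the timer three times, then start; leave the cold-air key alone. The jars are glass, so set them down gently and do not tip them over, and leave the other things on the bench where they are.

Things in the scene. Friction and masses are not known exactly. Their poses are not given: they have to be found in the camera images.
- dryer: Grey bench-top air dryer for jars, box 230 (x) by 300 (y) by 60 mm high, fixed on the bench, placed anew each time. Origin: centre of its underside. Its -x side faces the robot and has a row of five white keys, 52 mm apart, standing 16 mm above its flat top; behind them three upright steel air tubes in a row along y, 90 mm apart. A jar over a tube stands on the flat top, 60 mm above the bench.
- tube1 (a point): Foot of the left (+y) air tube, on its axis at the level of the dryer's flat top, where the mouth rim of a jar rests. The tube is 39 mm across and 50 mm high above this point, its last 12 mm tapering to 24 mm; a jar's 49 mm mouth has 5 mm of play round it.
- tube2 (a point): Foot of the middle air tube, on its axis at the level of the dryer's flat top, where the mouth rim of a jar rests. The tube is 39 mm across and 50 mm high above this point, its last 12 mm tapering to 24 mm; a jar's 49 mm mouth has 5 mm of play round it.
- tube3 (a point): Foot of the right (-y) air tube, on its axis at the level of the dryer's flat top, where the mouth rim of a jar rests. The tube is 39 mm across and 50 mm high above this point, its last 12 mm tapering to 24 mm; a jar's 49 mm mouth has 5 mm of play round it.
- timer (a joint): Timer key: leftmost seen from the robot (+y end), marked with a clock face. White spring key, cap 34 mm square; its top face, when up, is centred at x -0.076, y 0.104, z 0.0765 m in the dryer's frame. Value: travel down in m, 0 up, 0.006 fully down. Starts to move at 1.5 N, fully down at 5 N, counts as pressed beyond 0.0045 for 0.1 s; comes up by itself.
- cool (a joint): Cold-air key: second from the left, marked with a snowflake. White spring key, cap 34 mm square; its top face, when up, is centred at x -0.076, y 0.052, z 0.0765 m in the dryer's frame. Value: travel down in m, 0 up, 0.006 fully down. Starts to move at 1.5 N, fully down at 5 N, counts as pressed beyond 0.0045 for 0.1 s; comes up by itself.
- warm (a joint): Warm-air key: middle of the five, marked with three parallel bars. White spring key, cap 34 mm square; its top face, when up, is centred at x -0.076, y 0.0, z 0.0765 m in the dryer's frame. Value: travel down in m, 0 up, 0.006 fully down. Starts to move at 1.5 N, fully down at 5 N, counts as pressed beyond 0.0045 for 0.1 s; comes up by itself.
- start (a joint): Start key: second from the right, marked with a triangle. White spring key, cap 34 mm square; its top face, when up, is centred at x -0.076, y -0.052, z 0.0765 m in the dryer's frame. Value: travel down in m, 0 up, 0.006 fully down. Starts to move at 1.5 N, fully down at 5 N, counts as pressed beyond 0.0045 for 0.1 s; comes up by itself.
- stop (a joint): Stop key: rightmost seen from the robot (-y end), marked with a square. White spring key, cap 34 mm square; its top face, when up, is centred at x -0.076, y -0.104, z 0.0765 m in the dryer's frame. Value: travel down in m, 0 up, 0.006 fully down. Starts to move at 1.5 N, fully down at 5 N, counts as pressed beyond 0.0045 for 0.1 s; comes up by itself.
- mat: Black ribbed draining mat, 340 mm (its x) by 190 mm (its y), 4 mm thick, fixed on the bench to one side of the dryer (left or right). Origin: centre of its underside.
- crate: Low wooden slatted crate, open on top, 300 mm (its x) by 190 mm (its y), 60 mm high, walls and floor 10 mm thick with a 20 mm post in each inner corner, fixed on the bench on the other side of the dryer. Origin: centre of its underside; the inner floor is 10 mm above it.
- dry1: Plain glass jar, 0.24 kg, standing mouth down: 90 mm high, body 62 mm across from 21 mm above the mouth to the top, neck 57 mm outside, 49 mm inside; gripped from above by its closed end. Origin: centre of the mouth rim, its lowest point; z axis up. This one stands over one of the dryer's tubes at the start, already dry (may be absent: two or three of the three are there).
- dry2: Plain glass jar, 0.24 kg, standing mouth down: 90 mm high, body 62 mm across from 21 mm above the mouth to the top, neck 57 mm outside, 49 mm inside; gripped from above by its closed end. Origin: centre of the mouth rim, its lowest point; z axis up. This one stands over one of the dryer's tubes at the start, already dry (may be absent: two or three of the three are there).
- dry3: Plain glass jar, 0.24 kg, standing mouth down: 90 mm high, body 62 mm across from 21 mm above the mouth to the top, neck 57 mm outside, 49 mm inside; gripped from above by its closed end. Origin: centre of the mouth rim, its lowest point; z axis up. This one stands over one of the dryer's tubes at the start, already dry (may be absent: two or three of the three are there).
- wet1: Plain glass jar, 0.24 kg, standing mouth down: 90 mm high, body 62 mm across from 21 mm above the mouth to the top, neck 57 mm outside, 49 mm inside; gripped from above by its closed end. Origin: centre of the mouth rim, its lowest point; z axis up. This one stands on the draining mat at the start, washed and still to be dried (may be absent: two or three of the three are there).
- wet2: Plain glass jar, 0.24 kg, standing mouth down: 90 mm high, body 62 mm across from 21 mm above the mouth to the top, neck 57 mm outside, 49 mm inside; gripped from above by its closed end. Origin: centre of the mouth rim, its lowest point; z axis up. This one stands on the draining mat at the start, washed and still to be dried (may be absent: two or three of the three are there).
- wet3: Plain glass jar, 0.24 kg, standing mouth down: 90 mm high, body 62 mm across from 21 mm above the mouth to the top, neck 57 mm outside, 49 mm inside; gripped from above by its closed end. Origin: centre of the mouth rim, its lowest point; z axis up. This one stands on the draining mat at the start, washed and still to be dried (may be absent: two or three of the three are there).
- brush: Bottle brush, 240 mm long with a white bristle head, lying to the robot's right; origin under its middle. Not part of the job.
- full1: Closed amber jar of preserves with a brass lid, 76 mm across, 125 mm high; origin centre of its underside. Not part of the job.
- soap: White plastic soap bottle, 60 mm across, 190 mm high; origin centre of its underside. Not part of the job.
- lids: Small stack of four brass jar lids, 68 mm across, 42 mm high; origin centre of its underside. Not part of the job.
- funnel: Aluminium jar funnel standing on its wide end, 116 mm across, 85 mm high; origin centre of its underside. Not part of the job.
Mind the look-alikes: they are no part of the job. Leave any blue or purple look-alike of the dry2 alone.

How it is judged:
By the outcome, as a careful person would: the job done as asked, in the order asked, and still so for the second after the job is handed in, with the robot touching nothing.
Of dry1, dry2, dry3 only 2 to 3 are there at a start; the rules pass over those that are not, and their reading is None.
Of wet1, wet2, wet3 only 2 to 3 are there at a start; the rules pass over those that are not, and their reading is None.
At some moment in a run one of wet1, wet2, wet3 may be knocked a few centimetres aside while the robot is not near it.
It also fails if it takes over 208 s, if anything falls off the work surface, if the arm or the gripper's body presses on something with over 40 N, if the wrist force passes 120 N, or if a joint passes its speed limit or range.

## Robot

A 6-joint arm with a two-finger parallel gripper is mounted at the origin on the work surface. World frame = base frame: x ahead of the robot, y to its left, z up, the work surface at z = 0. Lengths are in m, angles in rad, forces in N, time in s.
With the tool pointing down it reaches from about 0.325 to 0.85 m from the base axis. Payload 15.5 kg.
Tool frame: the origin (TCP) lies midway between the tips of the shut fingers; the grasp point (between the pads) lies 19 mm behind it (env.grip_depth is the z of the grasp point in the tool frame, in m); z points along the fingers, y is the line along which they close (so a half turn about z gives the same grasp; the last joint's range is limited). The gripper opens to 91 mm and grips with 3 to 60 N. Pads are 32 mm wide; open, the fingers measure 118 mm over their backs; the gripper's body (76 mm by 178 mm) begins 60 mm behind the grasp point.
Start: joints at [-1.266, 0.494, 1.345, -0, 1.302, -0.096], TCP at [0.243, -0.576, 0.214] pointing down, gripper open.
Joint ranges: [-2.91, 2.91], [-0.82, 2.16], [0.22, 2.67], [-1.22, 4.37], [0.12, 2.79], [-3.08, 3.08]. Speed limits (rad/s): [1.89, 1.89, 2.57, 3.01, 3.01, 3.01].

## Interface

Orientations are given as [roll, pitch, yaw] about the fixed x, y, z axes, in that order (R = Rz(yaw) Ry(pitch) Rx(roll)).
In Python, from plant import env gives the robot as it stands.
- The arm moves only by the shell command python3 -m crank 'ROWS' [FORCE]. ROWS is JSON, a list of rows, each a list of 5 numbers: the shift along the world's x, y, z in cm, then the turn about the world's z in rad, then the finger opening in cm, from 0 to 9.12. A call has 1 to 12 rows; each row is the pose to reach, as a shift and turn from the pose commanded when the call began; what a row does not reach only later rows make up. A row lasts 1/10 s, in which the tool goes at most 50 mm and 8.59 degrees, less where a joint would pass 70% of its speed; a pose out of reach is approached as far as the arm can. A call with a gripper value outside its range is refused whole. The fingers move at their own pace and stop on an object; FORCE is the grip in N (left out, the last holds). Time passes only in rows, so rows that repeat a pose let the fingers close. It gives the time, the measured TCP pose, the force, the opening and the grip force at its end, in the units of the state.
- env.read_state(): the state, without advancing time (a new reading comes with each control period).
- env.read_camera(name): name is "scene" or "top"; returns (picture, depth): 480x640x3 uint8, blue, green, red; 480x640 float32, m along the optical axis (not along the pixel's ray), 0 where there is no reading.
- env.camera_info(name): a dict with "vertical_fov" (degrees; the focal length in pixels is half the picture's height over the tangent of half this angle, whatever the lens; pixels are square), "cx", "cy" (the principal point, pixels), "eye" and "orientation" of the camera in the world. Camera axes: x right, y down, z forward; pixel columns grow to the right and rows downward; lengths in m; the calibration is good to about 2 mm. A picture is of the moment at which its call begins. camera_info takes no time and is no camera call.
- env.finish_job(): hands the job in; it is judged then, once.
The state is a dict: "clock": time; "joints": joint angles; "joint_vel": joint speeds; "tau": joint torques, N m; "eef_pos": TCP position; "ee_rot": TCP orientation; "contact_force": force on the tool from outside, world axes, zero at the start; "moment": the same for the moment, N m; "finger_gap": finger opening in m; "grip_force": force on a finger pad.
Only numpy, scipy, OpenCV 4.12 (cv2) and the standard library are available. Lean on these libraries where they do the work, as an engineer would, in place of code of your own. Each camera call takes 0.05 s, during which the arm holds its last target. There are 200 camera calls.

## Working session

There is one attempt and no reset: what is moved stays moved. The work goes in short steps, Python scripts to look and compute and a shell command to move; the robot and the scene stay as the last step left them, time stands still between calls to the robot, and variables do not carry over. Pictures are saved under pics/ and viewed, at most 14 in all, crops included, and the job is handed in when it is done.

```bash
ls; mkdir -p pics; cat > h.py <<'E'
import numpy as np, cv2
from plant import env
from scipy.spatial.transform import Rotation as R
def cam(n):
    i=env.camera_info(n); f=240/np.tan(np.radians(i["vertical_fov"])/2)
    o=np.array(i["orientation"],float)
    M=o if o.shape==(3,3) else R.from_euler('xyz',o).as_matrix()
    return f,i["cx"],i["cy"],np.array(i["eye"]),M
def ray(n,u,v,z):
    f,cx,cy,e,M=cam(n); d=M@np.array([(u-cx)/f,(v-cy)/f,1]); return e+d*(z-e[2])/d[2]
def cloud(n,D):
    f,cx,cy,e,M=cam(n); v,u=np.mgrid[:480,:640]
    P=np.stack([(u-cx)/f*D,(v-cy)/f*D,D],-1)@M.T+e; P[D==0]=np.nan; return P
def proj(n,p):
    f,cx,cy,e,M=cam(n); q=M.T@(np.array(p)-e); return q[0]/q[2]*f+cx,q[1]/q[2]*f+cy
E
python3 - <<'E'
from h import *
for n in("scene","top"):
    print(env.camera_info(n)); p,d=env.read_camera(n); cv2.imwrite(f"pics/{n}0.png",p); np.save(f"{n}0.npy",d)
print(env.read_state()); print(env.grip_depth)
E
```

```text
pics
{'vertical_fov': 48.229300311911004, 'cx': 322.6130430749455, 'cy': 242.87196971031779, 'eye': array([0.9691941 , 0.92133208, 0.90535714]), 'orientation': array([-2.29029791e+00, -2.68892754e-04,  2.66298078e+00])}
{'vertical_fov': 48.43528071981948, 'cx': 321.974390848902, 'cy': 239.71882424407792, 'eye': array([0.42114739, 0.08266365, 1.61734376]), 'orientation': array([-3.06844834, -0.00333456, -1.5900046 ])}
{'clock': 0.1, 'joints': array([-1.26650406e+00,  4.94146033e-01,  1.34602212e+00,  7.35634767e-06,
        1.30254234e+00, -9.54465305e-02]), 'joint_vel': array([ 0.00041814, -0.00216549, -0.00163848, -0.00016348, -0.00160515,
       -0.00027628]), 'tau': array([ 1.34092334e-03, -8.80240774e+01, -3.82544410e+01,  7.09914789e-02,
        4.83536941e-02, -4.05836772e-05]), 'eef_pos': array([ 0.24317211, -0.57539295,  0.21339831]), 'ee_rot': array([-3.14048058e+00, -1.13590570e-04,  3.99736777e-01]), 'contact_force': array([-1.20507262,  0.91611587,  0.13455782]), 'moment': array([-0.05117459,  0.00802706, -0.03571948]), 'grip_force': 0.0, 'finger_gap': 0.0913066446903252}
-0.0188
```

View pics/top0.png

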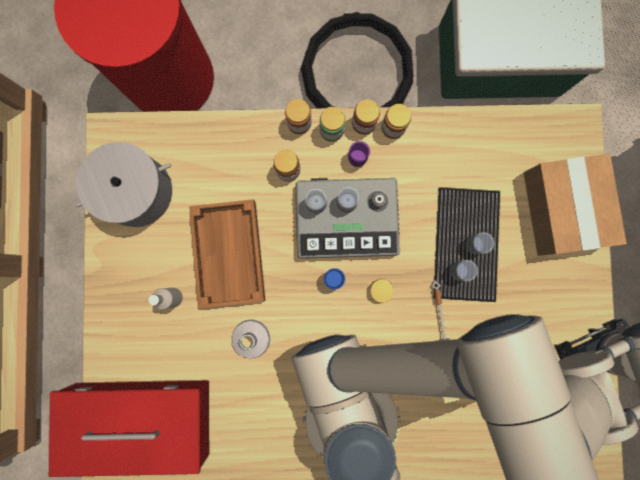

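View pics/scene0.png

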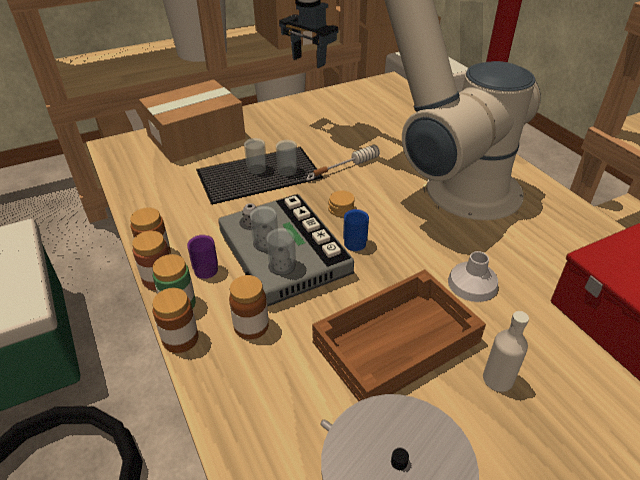

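The top view shows dry jars on tube1 (315,201) and tube2 (347,199). Tube3 is bare (379,200). Wet jars stand on the mat at (484,243) and (466,270), and the crate is at (228,254). The look-alikes, blue (334,279) and purple (359,154), are off the dryer and mat, so I leave them alone. Next is one enlarged crop to confirm this and measure.

```bash
python3 - <<'E'
from h import *
p=cv2.imread("pics/top0.png")
a=cv2.resize(p[170:310,285:515],None,fx=3.4,fy=3.4,interpolation=cv2.INTER_CUBIC); cv2.imwrite("pics/crop1.png",a)
d=np.load("top0.npy");P=cloud("top",d)
for n,(u,v) in dict(d1=(316,199),d2=(348,197),t3=(379,198),w1=(485,240),w2=(467,268),mat=(450,210),top=(347,224),crate=(228,254),blue=(334,279)).items(): print(n,P[v,u].round(3))
# keys: white blobs
m=(p[236:252,300:400].min(-1)>170).astype(np.uint8)
n,_,s,c=cv2.connectedComponentsWithStats(m)
for i in range(1,n):
    if s[i,4]>40: print(c[i]+[300,236],s[i,4],ray("top",*(c[i]+[300,236]),0.0765).round(4))
for u,v in((190,206),(255,201),(264,301),(199,308)): print(ray("top",u,v,0.06).round(3))
E
```

```text
d1 [0.643 0.09  0.146]
d2 [0.647 0.001 0.146]
t3 [ 0.648 -0.089  0.11 ]
w1 [ 0.524 -0.394  0.086]
w2 [ 0.444 -0.339  0.085]
mat [ 0.622 -0.316  0.009]
top [0.58  0.001 0.062]
crate [0.501 0.36  0.004]
blue [0.42  0.043 0.097]
[348.41860465 242.15116279] 86 [ 0.5254 -0.001   0.0765]
[366.67816092 241.89655172] 87 [ 0.5252 -0.0539  0.0765]
[384.05747126 240.87356322] 87 [ 0.5272 -0.1043  0.0765]
[312.59090909 243.80681818] 88 [0.5226 0.1027 0.0765]
[330.5326087 242.9673913] 92 [0.524  0.0508 0.0765]
[0.642 0.461 0.06 ]
[0.653 0.27  0.06 ]
[0.36  0.247 0.06 ]
[0.344 0.435 0.06 ]
```

View pics/crop1.png

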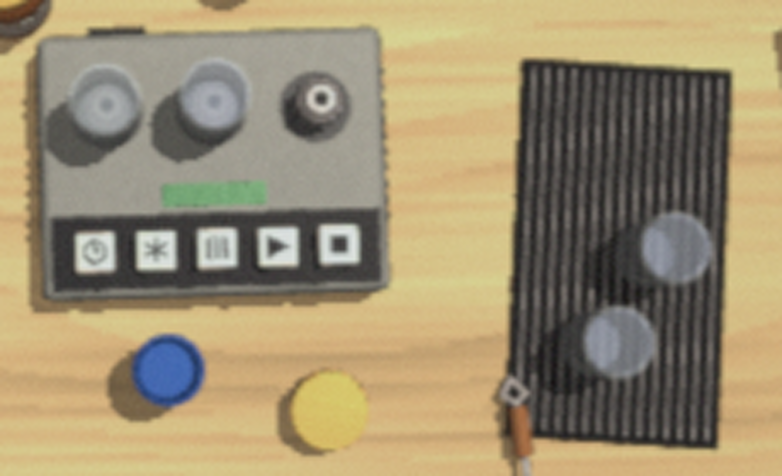

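```bash
cat >> h.py <<'E'
def jar(P,x,y,zlo,r=.05):
    m=(P[...,2]>zlo)&(np.hypot(P[...,0]-x,P[...,1]-y)<r); Q=P[m][:,:2].astype(np.float32)
    c,rr=cv2.minEnclosingCircle(Q); return len(Q),Q.mean(0).round(4),np.median(P[m][:,2]).round(3),np.array(c).round(4),round(rr,4)
E
python3 - <<'E'
from h import *
for n in("top","scene"):
    P=cloud(n,np.load(n+"0.npy"))
    for k,a in dict(d1=(.643,.09,.135),d2=(.647,0,.135),t3=(.648,-.089,.1),w1=(.524,-.394,.078),w2=(.444,-.339,.078),blue=(.42,.043,.08)).items():
        try: print(n,k,*jar(P,*a))
        except Exception as e: print(n,k,"none")
print(ray("top",379.4,198.8,.11).round(4))
th=.0225; c=np.array([.5253,-.0008]); ex=np.array([np.cos(th),np.sin(th)]); ey=np.array([-ex[1],ex[0]])
for x in (.12,.124): print([ (c+x*ex+y*ey).round(4) for y in (.09,0,-.09)])
cc=np.array([.5,.354]); t=.08; e=np.array([np.cos(t),np.sin(t)])
P=cloud("top",np.load("top0.npy")); m=(P[...,2]>.05)&(P[...,2]<.075)&(P[...,1]>.22)&(P[...,1]<.5)&(P[...,0]>.3)&(P[...,0]<.68)
print("crate",cv2.minAreaRect(P[m][:,:2].astype(np.float32)))
E
```

```text
top d1 390 [0.6432 0.0933] 0.149 [0.6443 0.0934] 0.0313
top d2 391 [0.6456 0.0029] 0.149 [0.6467 0.0029] 0.0314
top t3 115 [ 0.6457 -0.0878] 0.107 [ 0.646  -0.0881] 0.0184
top w1 388 [ 0.5162 -0.3838] 0.093 [ 0.5166 -0.3851] 0.0314
top w2 382 [ 0.4383 -0.3329] 0.093 [ 0.4386 -0.3344] 0.0312
top blue 361 [0.4222 0.0441] 0.089 [0.4222 0.0442] 0.031
scene d1 534 [0.6464 0.1005] 0.15 [0.6452 0.0952] 0.0317
scene d2 481 [0.649  0.0103] 0.15 [0.6464 0.0056] 0.0322
scene t3 99 [ 0.6505 -0.0843] 0.11 [ 0.6475 -0.0867] 0.0188
scene w1 279 [ 0.5197 -0.377 ] 0.094 [ 0.5177 -0.3851] 0.035
scene w2 284 [ 0.4416 -0.3256] 0.094 [ 0.438  -0.3326] 0.0359
scene blue 372 [0.4253 0.0493] 0.09 [0.4219 0.0463] 0.0328
[ 0.6453 -0.0903  0.11  ]
[array([0.6432, 0.0919]), array([0.6453, 0.0019]), array([ 0.6473, -0.0881])]
[array([0.6472, 0.092 ]), array([0.6493, 0.002 ]), array([ 0.6513, -0.088 ])]
crate ((0.5002810955047607, 0.386713445186615), (0.30065879225730896, 0.24777428805828094), 4.902598857879639)
```

Two dry jars, on tube1 and tube2, and two wet jars are confirmed. First I move above the stop key.

```bash
python3 -m crank '[[2.5,4,0,0,5],[7,11.5,0,-0.1,3],[11,18.5,0,-0.2,0],[15,25,0,-0.3,0],[18,30,0,-0.4,0],[21,35,0,-0.4,0],[24,40,0,-0.4,0],[26.5,44,-3,-0.4,0],[28.4,47.1,-6,-0.4,0],[28.4,47.1,-10,-0.4,0],[28.4,47.1,-11.5,-0.4,0],[28.4,47.1,-11.5,-0.4,0]]' 20
```

```text
clock: 1.3
eef_pos: [0.5276, -0.1026, 0.0972]
ee_rot: [-3.141, 0.001, 0.001]
contact_force: [1.0, -0.9, -0.6]
finger_gap: 0.0006
grip_force: 0.0
```

```bash
python3 -m crank '[[0,-0.2,-1.5,0,0],[0,-0.2,-2.4,0,0],[0,-0.2,-2.7,0,0],[0,-0.2,-2.8,0,0],[0,-0.2,-2.8,0,0],[0,-0.2,-2.8,0,0],[0,-0.2,-2.8,0,0]]'
```

```text
clock: 2.0
eef_pos: [0.5273, -0.1071, 0.0715]
ee_rot: [3.141, -0.001, -0.001]
contact_force: [-3.3, -0.1, 4.4]
finger_gap: 0.0005
grip_force: 2.2
```

```bash
python3 -m crank '[[0,0.2,-0.15,0,0],[0,0.2,-0.25,0,0],[0,0.2,-0.25,0,0],[0,0.2,-0.25,0,0],[0,0.2,-0.25,0,0]]'
```

```text
clock: 2.5
eef_pos: [0.5279, -0.106, 0.0703]
ee_rot: [3.139, -0.002, 0.0]
contact_force: [-11.3, -9.3, 36.6]
finger_gap: 0.0004
grip_force: 18.5
```

```bash
python3 -m crank '[[0,0,1,0,0],[0,0,5,0,0],[0,0.2,9,0.14,2],[0,2,12,0.29,5],[2,5,14.5,0.44,8],[4,8,14.5,0.59,8.6],[6,11,14.5,0.74,8.6],[8,14,14.5,0.89,8.6],[10,17,14.5,1.04,8.6],[11.7,19.9,14.5,1.19,8.6],[11.7,19.9,14.5,1.33,8.6],[11.7,19.9,14.5,1.47,8.6]]'; python3 -m crank '[[0,0,0,0.1,8.6],[0,0,0,0.1,8.6],[0,0,0,0.1,8.6],[0,0,0,0.1,8.6]]'
```

```text
clock: 3.7
eef_pos: [0.6448, 0.0954, 0.2131]
ee_rot: [3.141, -0.0, 1.477]
contact_force: [0.2, -0.4, -0.3]
finger_gap: 0.0776
grip_force: 0.0
clock: 4.1
eef_pos: [0.6443, 0.0942, 0.2134]
ee_rot: [3.141, -0.0, 1.567]
contact_force: [0.0, -0.8, 0.5]
finger_gap: 0.086
grip_force: 0.0
```

```bash
python3 - <<'E'
from h import *
p,d=env.read_camera("scene"); cv2.imwrite("pics/s1.png",cv2.resize(p[100:400,130:430],None,fx=2,fy=2))
s=env.read_state(); print(s["eef_pos"],s["ee_rot"],s["contact_force"],s["joints"])
E
```

```text
[0.64431816 0.0942092  0.21345672] [ 3.14143577e+00 -3.82466952e-05  1.56757997e+00] [-0.21908553 -0.44055603 -0.52683708] [5.35146518e-02 5.31481875e-01 1.27660426e+00 3.01354271e-05
 1.33334772e+00 5.67239266e-02]
```

View pics/s1.png

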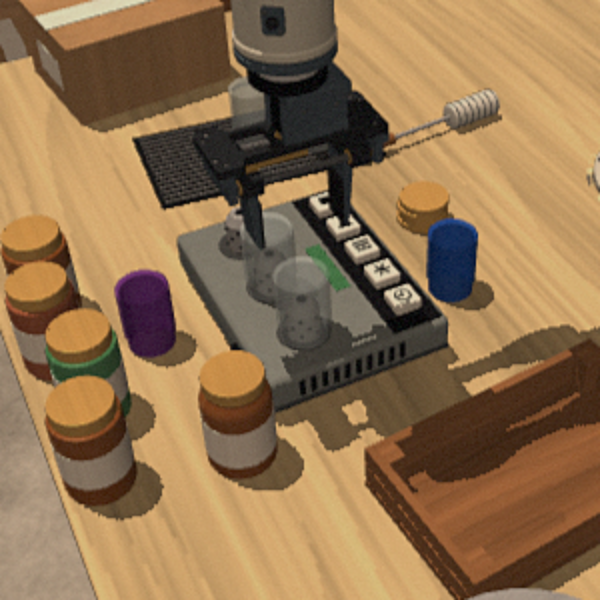

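The gripper hangs above tube1's jar with the fingers astride it along x; neighbours are clear. I descend and grip.

```bash
python3 -m crank '[[0,0,-3,0,8.6],[0,0,-6,0,8.6],[0,0,-8.5,0,8.6],[0,0,-10,0,8.6],[0,0,-10,0,8.6],[0,0,-10,0,7],[0,0,-10,0,6.4],[0,0,-10,0,5.5],[0,0,-10,0,5.5],[0,0,-10,0,5.5],[0,0,-10,0,5.5]]' 20
```

```text
clock: 5.25
eef_pos: [0.6447, 0.0943, 0.1143]
ee_rot: [3.14, -0.0, 1.57]
contact_force: [-1.4, 0.6, 6.6]
finger_gap: 0.0619
grip_force: 20.0
```

```bash
python3 -m crank '[[0,0,0.5,0,5.5],[0,0,1.5,0,5.5],[0,0,3.5,0,5.5],[0,0,6,0,5.5],[0,0,8.5,0,5.5],[0,0,9.5,0,5.5],[0,1,10,0,5.5],[-1,3.5,10,0,5.5],[-2,7,10,0,5.5],[-3.5,11,10,0,5.5],[-5,15,10,0,5.5],[-6.5,19,10,0,5.5]]'; python3 -m crank '[[-1,3.5,0,0,5.5],[-1.7,6,-1,0,5.5],[-2,7.5,-3,0,5.5],[-2,7.5,-6,0,5.5],[-2,7.5,-9,0,5.5],[-2,7.5,-11.5,0,5.5],[-2,7.5,-13,0,5.5],[-2,7.5,-14,0,5.5],[-2,7.5,-14.2,0,5.5],[-2,7.5,-14.2,0,5.5]]'
```

```text
clock: 6.45
eef_pos: [0.5777, 0.2862, 0.2123]
ee_rot: [-3.14, 0.0, 1.57]
contact_force: [0.6, -0.1, -2.8]
finger_gap: 0.0618
grip_force: 20.0
clock: 7.45
eef_pos: [0.5596, 0.3595, 0.0719]
ee_rot: [3.141, -0.0, 1.57]
contact_force: [0.5, -0.1, -2.7]
finger_gap: 0.0619
grip_force: 20.0
```

```bash
python3 -m crank '[[0,0,-0.4,0,5.5],[0,0,-0.55,0,5.5],[0,0,-0.65,0,5.5],[0,0,-0.72,0,5.5],[0,0,-0.76,0,5.5],[0,0,-0.76,0,5.5],[0,0,-0.76,0,5.5]]'
```

```text
clock: 8.15
eef_pos: [0.5594, 0.3594, 0.0644]
ee_rot: [3.141, -0.0, 1.57]
contact_force: [-2.6, -0.4, 6.3]
finger_gap: 0.0616
grip_force: 20.0
```

```bash
python3 -m crank '[[0,0,0.1,0,6.5],[0,0,0.1,0,7.5],[0,0,0.1,0,8.4],[0,0,0.1,0,8.6],[0,0,2,0,8.6],[0,0,5,0,8.6],[0,0,9,0,8.6],[1,-3,13,0,8.6],[2,-8,15,0,8.6],[3.2,-13,15,0,8.6],[4.4,-18,15,0,8.6],[5.6,-23,15,0,8.6]]'; python3 -m crank '[[1.2,-5,0,0,8.6],[2.4,-9.5,0,0,8.6],[3.1,-12.6,0,0,8.6],[3.1,-12.6,0,0,8.6],[3.1,-12.6,-4,0,8.6]]'
python3 - <<'E'
from h import *
P=cloud("scene",env.read_camera("scene")[1])
print(jar(P,.56,.359,.085)); print(jar(P,.6463,.004,.135)); print(env.read_state()["eef_pos"])
E
```

```text
clock: 9.35
eef_pos: [0.6133, 0.1367, 0.2142]
ee_rot: [3.141, -0.0, 1.57]
contact_force: [0.5, 0.1, 0.6]
finger_gap: 0.0862
grip_force: 0.0
clock: 9.85
eef_pos: [0.6473, 0.0115, 0.1778]
ee_rot: [3.133, 0.0, 1.568]
contact_force: [1.0, 0.7, -0.1]
finger_gap: 0.0864
grip_force: 0.0
(719, array([0.5624, 0.3635], dtype=float32), np.float64(0.1), array([0.5593, 0.3598]), 0.0325)
(3804, array([0.6549, 0.0181], dtype=float32), np.float64(0.359), array([0.6463, 0.004 ]), 0.0501)
[0.64246092 0.01247642 0.16849973]
```

```bash
python3 -m crank '[[0,0,0,0,8.6],[0,0,0,0,8.6],[0,0,0,0,8.6]]'
```

```text
clock: 10.2
eef_pos: [0.6448, 0.013, 0.1754]
ee_rot: [3.14, 0.0, 1.57]
contact_force: [-0.5, -0.3, 0.3]
finger_gap: 0.0862
grip_force: 0.0
```

```bash
python3 -m crank '[[0.1,-1,0,0,8.6],[0.1,-1,-2,0,8.6],[0.1,-1,-4,0,8.6],[0.1,-1,-5.6,0,8.6],[0.1,-1,-6.2,0,8.6],[0.1,-1,-6.2,0,7],[0.1,-1,-6.2,0,6.4],[0.1,-1,-6.2,0,5.5],[0.1,-1,-6.2,0,5.5],[0.1,-1,-6.2,0,5.5],[0.1,-1,-6.2,0,5.5]]' 20
```

```text
clock: 11.3
eef_pos: [0.6457, 0.0024, 0.1128]
ee_rot: [3.14, 0.0, 1.57]
contact_force: [-0.7, 0.2, 6.7]
finger_gap: 0.0619
grip_force: 20.0
```

```bash
python3 -m crank '[[0,0,0.5,0,5.5],[0,0,1.5,0,5.5],[0,0,3.5,0,5.5],[0,0,6,0,5.5],[0,0,8.5,0,5.5],[0,0.5,9.5,0,5.5],[-1,2,10,0,5.5],[-3,5,10,0,5.5],[-5,8.5,10,0,5.5],[-7,12,10,0,5.5],[-9,15.5,10,0,5.5],[-11,19,10,0,5.5]]'; python3 -m crank '[[-2,3.5,0,0,5.5],[-4,7,0,0,5.5],[-6,10.5,0,0,5.5],[-8,13.5,0,0,5.5],[-9.2,15.3,0,0,5.5],[-9.6,15.7,-2,0,5.5],[-9.6,15.7,-5,0,5.5],[-9.6,15.7,-8,0,5.5],[-9.6,15.7,-11,0,5.5],[-9.6,15.7,-13,0,5.5],[-9.6,15.7,-14,0,5.5],[-9.6,15.7,-14,0,5.5]]'
```

```text
clock: 12.5
eef_pos: [0.5326, 0.1944, 0.211]
ee_rot: [-3.14, 0.0, 1.57]
contact_force: [-0.0, -0.5, -1.9]
finger_gap: 0.0617
grip_force: 20.0
clock: 13.7
eef_pos: [0.4375, 0.3493, 0.0706]
ee_rot: [-3.139, 0.001, 1.57]
contact_force: [0.2, 0.0, -1.5]
finger_gap: 0.0618
grip_force: 20.0
```

```bash
python3 -m crank '[[0,0,-0.4,0,5.5],[0,0,-0.55,0,5.5],[0,0,-0.65,0,5.5],[0,0,-0.72,0,5.5],[0,0,-0.76,0,5.5],[0,0,-0.76,0,5.5],[0,0,-0.76,0,5.5]]'
```

```text
clock: 14.4
eef_pos: [0.4391, 0.3496, 0.0643]
ee_rot: [3.141, -0.0, 1.57]
contact_force: [0.3, -0.0, -1.5]
finger_gap: 0.0619
grip_force: 20.0
```

```bash
python3 -m crank '[[0,0,-0.08,0,5.5],[0,0,-0.14,0,5.5],[0,0,-0.2,0,5.5],[0,0,-0.2,0,5.5],[0,0,-0.2,0,5.5]]'
```

```text
clock: 14.9
eef_pos: [0.439, 0.3496, 0.0628]
ee_rot: [3.141, -0.0, 1.57]
contact_force: [-2.3, -1.7, 10.0]
finger_gap: 0.0616
grip_force: 20.0
```

```bash
python3 -m crank '[[0,0,0.1,0,6.5],[0,0,0.1,0,7.5],[0,0,0.1,0,8.4],[0,0,0.1,0,8.6],[0,0,2,0,8.6],[0,0,5,0,8.6],[0,0,9,0,8.6],[0,-3,13,0,8.6],[1,-7,15,0,8.6],[2,-12,15,0,8.6],[3,-17,15,0,8.6],[4,-22,15,0,8.6]]'; python3 -m crank '[[1,-5,0,0,8.6],[2,-10,0,0,8.6],[3,-15,0,0,8.6],[3,-20,0,0,8.6],[3,-25,0,0,8.6],[3,-30,0,0,8.6],[3,-32,0,0,8.6],[3,-32,0,0,8.6],[3,-32,0,0,8.6]]'
python3 - <<'E'
from h import *
p,d=env.read_camera("top"); P=cloud("top",d); cv2.imwrite("pics/t2.png",p)
for k,a in dict(c1=(.56,.36,.085),c2=(.439,.35,.085),t2=(.6453,.002,.1),t1=(.6433,.092,.1),t3=(.647,-.088,.1)).items():
    try: print(k,*jar(P,*a))
    except Exception as e: print(k,"none")
print(env.read_state()["eef_pos"])
E
```

```text
clock: 16.1
eef_pos: [0.4785, 0.1307, 0.2125]
ee_rot: [3.141, -0.0, 1.57]
contact_force: [-0.4, -0.9, 0.2]
finger_gap: 0.0863
grip_force: 0.0
clock: 17.0
eef_pos: [0.5082, -0.1876, 0.212]
ee_rot: [-3.141, -0.0, 1.569]
contact_force: [-0.2, 0.3, 1.1]
finger_gap: 0.0858
grip_force: 0.0
c1 376 [0.5587 0.3568] 0.099 [0.5594 0.3574] 0.0313
c2 382 [0.439  0.3486] 0.099 [0.4395 0.349 ] 0.0315
t2 115 [0.6446 0.0022] 0.106 [0.6452 0.0022] 0.0189
t1 115 [0.6438 0.0913] 0.107 [0.6443 0.0917] 0.0189
t3 114 [ 0.6459 -0.0866] 0.108 [ 0.646 -0.087] 0.0183
[ 0.508284   -0.18688261  0.2120539 ]
```

View pics/t2.png

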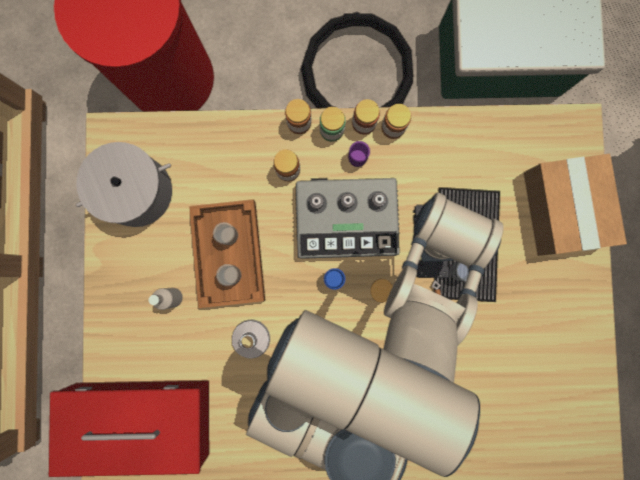

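Both dry jars stand in the crate (224,233) and (228,275), and the tubes are bare. The arm hides the wet jars in the top view, so I check them with the scene camera.

```bash
python3 - <<'E'
from h import *
p,d=env.read_camera("scene"); P=cloud("scene",d); cv2.imwrite("pics/s2.png",p)
m=(P[...,2]>.07)&(P[...,2]<.105)&(P[...,0]>.35)&(P[...,0]<.72)&(P[...,1]<-.2)&(P[...,1]>-.48)
n,l,s,c=cv2.connectedComponentsWithStats(m.astype(np.uint8))
for i in range(1,n):
    if s[i,4]>60: q=P[l==i]; print(s[i],c[i].round(),q.mean(0).round(3)); print(jar(P,*(q.mean(0)[:2]-[.002,.006]),.082))
E
```

```text
[244 138  22  18 317] [254. 146.] [ 0.52  -0.375  0.09 ]
(253, array([ 0.5193, -0.3781], dtype=float32), np.float64(0.094), array([ 0.5186, -0.3851]), 0.0346)
[276 139  21  19 324] [286. 148.] [ 0.442 -0.324  0.09 ]
(252, array([ 0.4414, -0.3269], dtype=float32), np.float64(0.095), array([ 0.4388, -0.3333]), 0.0334)
```

View pics/s2.png

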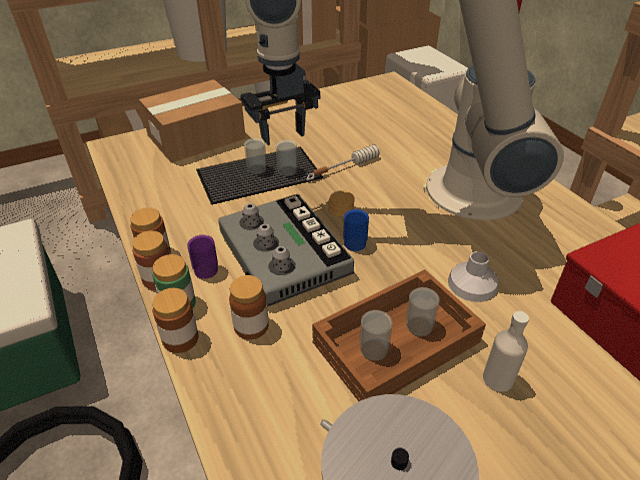

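Wet jars are unmoved at scene (254,146) and (286,148), dry jars are upright in the crate at (376,335) and (423,312). I take the nearer wet jar first.

```bash
python3 -m crank '[[-2,-4,0,0,8.6],[-4,-8,0,0,8.6],[-6,-12,0,0,8.6],[-7,-14.7,-2,0,8.6],[-7,-14.7,-6,0,8.6],[-7,-14.7,-10,0,8.6],[-7,-14.7,-13,0,8.6],[-7,-14.7,-15,0,8.6],[-7,-14.7,-15.5,0,8.6],[-7,-14.7,-15.5,0,8.6],[-7,-14.7,-15.5,0,8.6]]'; python3 -m crank '[[0,0,0,0,7],[0,0,0,0,6.4],[0,0,0,0,5.5],[0,0,0,0,5.5],[0,0,0,0,5.5],[0,0,0,0,5.5]]' 20
```

```text
clock: 18.2
eef_pos: [0.4392, -0.3345, 0.0583]
ee_rot: [3.141, 0.001, 1.571]
contact_force: [-0.1, -0.5, -0.3]
finger_gap: 0.086
grip_force: 0.0
clock: 18.8
eef_pos: [0.4386, -0.3347, 0.0577]
ee_rot: [3.141, 0.0, 1.57]
contact_force: [-1.1, 0.2, 7.4]
finger_gap: 0.0622
grip_force: 20.0
```

```bash
python3 -m crank '[[0,0,0.5,0,5.5],[0,0,1.5,0,5.5],[0,0,4,0,5.5],[0,0,7,0,5.5],[0,0,10,0,5.5],[0,0,13,0,5.5],[0.5,0.8,15,0,5.5],[2,3,15.5,0,5.5],[4,6.5,15.5,0,5.5],[6,10,15.5,0,5.5],[8,13.5,15.5,0,5.5],[10,17,15.5,0,5.5]]'; python3 -m crank '[[2,3.2,0,0,5.5],[4,6.4,0,0,5.5],[6,9.6,0,0,5.5],[8,12.7,0,0,5.5],[9.6,15,0,0,5.5],[10.4,16.3,0,0,5.5],[10.7,16.7,0,0,5.5],[10.7,16.7,0,0,5.5],[10.7,16.7,0,0,5.5],[10.7,16.7,0,0,5.5]]'
python3 - <<'E'
from h import *
p,d=env.read_camera("scene"); cv2.imwrite("pics/s3.png",cv2.resize(p[150:300,180:330],None,fx=4,fy=4,interpolation=cv2.INTER_CUBIC)); P=cloud("scene",d)
s=env.read_state()["eef_pos"]; print(s,jar(P,.6455,.0025,.205,.04), jar(P,.517,-.385,.08))
E
```

```text
clock: 20.0
eef_pos: [0.5389, -0.163, 0.2129]
ee_rot: [3.141, 0.0, 1.57]
contact_force: [0.5, -0.2, -3.3]
finger_gap: 0.0616
grip_force: 20.0
clock: 21.0
eef_pos: [0.645, 0.0013, 0.2124]
ee_rot: [-3.141, 0.0, 1.569]
contact_force: [-0.0, -0.8, -3.4]
finger_gap: 0.0616
grip_force: 20.0
[0.64504534 0.00147834 0.21233799] (2746, array([0.648 , 0.0178], dtype=float32), np.float64(0.334), array([0.6455, 0.0024]), 0.0401) (3, array([ 0.5466, -0.3862], dtype=float32), np.float64(0.089), array([ 0.5475, -0.3866]), 0.0018)
```

View pics/s3.png

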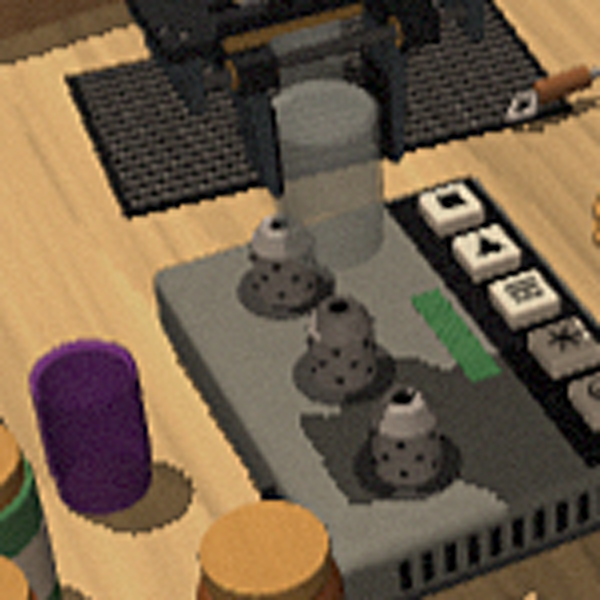

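The jar hangs upright over tube2, its mouth at crop (330,265) above the tube at (345,330). I lower it slowly.

```bash
python3 -m crank '[[0,0.05,-1.5,0,5.5],[0,0.05,-3,0,5.5],[0,0.05,-4.2,0,5.5],[0,0.05,-5,0,5.5],[0,0.05,-5.6,0,5.5],[0,0.05,-6.2,0,5.5],[0,0.05,-6.2,0,5.5],[0,0.05,-6.2,0,5.5]]'
```

```text
clock: 21.85
eef_pos: [0.6456, 0.0029, 0.1504]
ee_rot: [3.141, 0.0, 1.57]
contact_force: [0.3, 0.2, -2.3]
finger_gap: 0.0615
grip_force: 20.0
```

```bash
python3 -m crank '[[0,0,-1,0,5.5],[0,0,-2,0,5.5],[0,0,-2.8,0,5.5],[0,0,-3.3,0,5.5],[0,0,-3.55,0,5.5],[0,0,-3.65,0,5.5],[0,0,-3.7,0,5.5],[0,0,-3.7,0,5.5],[0,0,-3.7,0,5.5]]'
```

```text
clock: 22.75
eef_pos: [0.6455, 0.003, 0.1137]
ee_rot: [3.141, 0.0, 1.57]
contact_force: [-4.3, 0.2, 6.1]
finger_gap: 0.0618
grip_force: 20.0
```

```bash
python3 -m crank '[[0,0,0.05,0,6.5],[0,0,0.05,0,7.5],[0,0,0.05,0,8.4],[0,0,0.05,0,8.6],[0,0,2,0,8.6],[0,0,5,0,8.6],[0,0,9,0,8.6],[-1,-3,10,0,8.6],[-2.5,-7.5,10,0,8.6],[-4,-12,10,0,8.6],[-5.5,-16.5,10,0,8.6],[-6.5,-20,10,0,8.6]]'; python3 -m crank '[[0,0,0,0,8.6],[0,0,0,0,8.6]]'
python3 - <<'E'
from h import *
p,d=env.read_camera("scene"); P=cloud("scene",d); cv2.imwrite("pics/s4.png",p)
m=(P[...,2]>.07)&(P[...,2]<.105)&(P[...,0]>.35)&(P[...,0]<.72)&(P[...,1]<-.2)&(P[...,1]>-.48)
n,l,s,c=cv2.connectedComponentsWithStats(m.astype(np.uint8))
for i in range(1,n):
    if s[i,4]>60: q=P[l==i]; print(s[i],c[i].round(),q.mean(0).round(3)); print(jar(P,*(q.mean(0)[:2]-[.002,.006]),.082))
print(jar(P,.6455,.003,.135))
E
```

```text
clock: 23.95
eef_pos: [0.5794, -0.1994, 0.2134]
ee_rot: [3.141, 0.0, 1.569]
contact_force: [0.4, 0.6, -0.3]
finger_gap: 0.0858
grip_force: 0.0
clock: 24.15
eef_pos: [0.5803, -0.1977, 0.2132]
ee_rot: [3.141, -0.0, 1.568]
contact_force: [-0.2, 0.7, 0.3]
finger_gap: 0.0863
grip_force: 0.0
[244 138  22  19 324] [254. 146.] [ 0.52  -0.375  0.089]
(251, array([ 0.5189, -0.3782], dtype=float32), np.float64(0.094), array([ 0.5172, -0.3833]), 0.0344)
(471, array([0.6481, 0.0103], dtype=float32), np.float64(0.15), array([0.6467, 0.004 ]), 0.032)
```

View pics/s4.png

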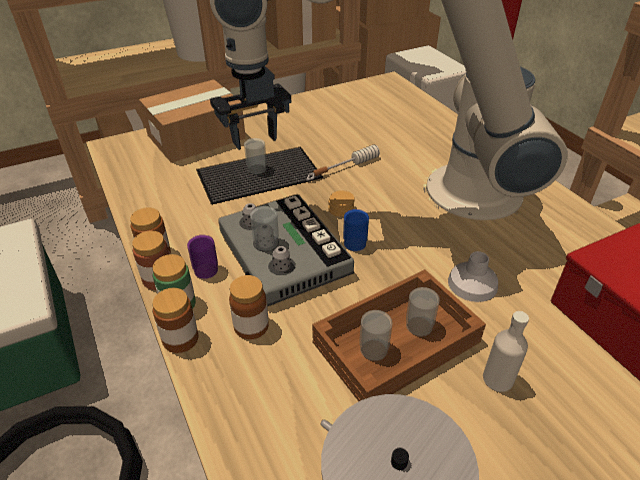

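The wet jar sits on tube2 with its top at z 0.150 (264,228), and the last wet jar is unmoved at (254,146).

```bash
python3 -m crank '[[-1.5,-4.5,0,0,8.6],[-3,-9,0,0,8.6],[-4.5,-13.5,0,0,8.6],[-6,-17.5,-1,0,8.6],[-6.3,-18.7,-4,0,8.6],[-6.3,-18.7,-8,0,8.6],[-6.3,-18.7,-12,0,8.6],[-6.3,-18.7,-14.5,0,8.6],[-6.3,-18.7,-15.5,0,8.6],[-6.3,-18.7,-15.5,0,8.6],[-6.3,-18.7,-15.5,0,8.6]]'; python3 -m crank '[[0,0,0,0,7],[0,0,0,0,6.4],[0,0,0,0,5.5],[0,0,0,0,5.5],[0,0,0,0,5.5],[0,0,0,0,5.5]]' 20
```

```text
clock: 25.3
eef_pos: [0.5185, -0.3841, 0.0595]
ee_rot: [3.14, 0.001, 1.571]
contact_force: [-0.5, 0.0, 0.4]
finger_gap: 0.0859
grip_force: 0.0
clock: 25.9
eef_pos: [0.5176, -0.3843, 0.0589]
ee_rot: [3.141, 0.001, 1.57]
contact_force: [-1.6, 1.5, 7.8]
finger_gap: 0.0617
grip_force: 20.0
```

```bash
python3 -m crank '[[0,0,0.5,0,5.5],[0,0,1.5,0,5.5],[0,0,4,0,5.5],[0,0,7,0,5.5],[0,0,10,0,5.5],[0,0,13,0,5.5],[0.5,1,15,0,5.5],[1.5,3.5,15.5,0,5.5],[3,7,15.5,0,5.5],[4.5,10.5,15.5,0,5.5],[6,14,15.5,0,5.5],[7.5,17.5,15.5,0,5.5]]'; python3 -m crank '[[1.5,3.5,0,0,5.5],[3,7,0,0,5.5],[4.5,10,0,0,5.5],[5.2,11.7,0,0,5.5],[5.4,12.2,0,0,5.5],[5.4,12.2,0,0,5.5],[5.4,12.2,-2,0,5.5],[5.4,12.2,-3.5,0,5.5],[5.4,12.2,-3.5,0,5.5],[5.4,12.2,-3.5,0,5.5],[5.4,12.2,-3.5,0,5.5]]'
```

```text
clock: 27.1
eef_pos: [0.5928, -0.2076, 0.214]
ee_rot: [3.141, 0.0, 1.57]
contact_force: [0.6, 0.1, -2.5]
finger_gap: 0.0615
grip_force: 20.0
clock: 28.2
eef_pos: [0.6468, -0.0878, 0.1793]
ee_rot: [3.14, 0.0, 1.569]
contact_force: [0.4, -0.4, -2.1]
finger_gap: 0.0616
grip_force: 20.0
```

```bash
python3 -m crank '[[0,0.05,-1,0,5.5],[0,0.05,-1.7,0,5.5],[0,0.05,-2.3,0,5.5],[0,0.05,-2.8,0,5.5],[0,0.05,-2.8,0,5.5],[0,0.05,-2.8,0,5.5]]'
```

```text
clock: 28.8
eef_pos: [0.6465, -0.0865, 0.1501]
ee_rot: [-3.141, -0.0, 1.57]
contact_force: [-0.3, -0.5, -2.9]
finger_gap: 0.0616
grip_force: 20.0
```

```bash
python3 -m crank '[[0,0,-1,0,5.5],[0,0,-2,0,5.5],[0,0,-2.8,0,5.5],[0,0,-3.2,0,5.5],[0,0,-3.4,0,5.5],[0,0,-3.5,0,5.5],[0,0,-3.58,0,5.5],[0,0,-3.58,0,5.5],[0,0,-3.58,0,5.5]]'
```

```text
clock: 29.7
eef_pos: [0.6466, -0.0866, 0.1149]
ee_rot: [3.141, 0.0, 1.57]
contact_force: [-2.6, 1.3, 4.5]
finger_gap: 0.0617
grip_force: 20.0
```

```bash
python3 -m crank '[[0,0,0.05,0,6.5],[0,0,0.05,0,7.5],[0,0,0.05,0,8.4],[0,0,0.05,0,8.6],[0,0,2,0,8.6],[0,0,5,0,8.6],[0,0,9,0,8.6],[-2,0,10,0,8.6],[-5,2,10,-0.14,6],[-8,4,10,-0.28,4],[-11,7,10,-0.42,2],[-12.1,8.6,10,-0.56,0]]'; python3 -m crank '[[0,0,0,-0.14,0],[0,0,0,-0.28,0],[0,0,0,-0.42,0],[0,0,0,-0.56,0],[0,0,0,-0.7,0],[0,0,0,-0.84,0],[0,0,0,-0.98,0],[0,0,0,-1.01,0],[0,0,-4,-1.01,0],[0,0,-8,-1.01,0],[0,0,-11,-1.01,0],[0,0,-11,-1.01,0]]'; python3 -m crank '[[0,0,0,0,0],[0,0,0,0,0]]'
python3 - <<'E'
from h import *
p,d=env.read_camera("scene"); P=cloud("scene",d); cv2.imwrite("pics/s5.png",p)
print(jar(P,.6455,.003,.135),jar(P,.6466,-.0866,.135),jar(P,.56,.36,.085),jar(P,.439,.35,.085))
E
```

```text
clock: 30.9
eef_pos: [0.5226, 0.001, 0.2145]
ee_rot: [-3.14, 0.0, 1.004]
contact_force: [-0.7, 0.7, 0.0]
finger_gap: 0.0569
grip_force: 0.0
clock: 32.1
eef_pos: [0.5232, -0.0003, 0.1014]
ee_rot: [-3.141, 0.006, 0.003]
contact_force: [-1.0, -0.4, 0.2]
finger_gap: 0.0004
grip_force: 0.0
clock: 32.3
eef_pos: [0.5265, -0.0007, 0.1061]
ee_rot: [3.141, -0.002, 0.001]
contact_force: [0.7, -0.2, -0.2]
finger_gap: 0.0005
grip_force: 0.0
(469, array([0.6481, 0.0103], dtype=float32), np.float64(0.15), array([0.6467, 0.005 ]), 0.0321) (417, array([ 0.6486, -0.0851], dtype=float32), np.float64(0.15), array([ 0.6468, -0.0903]), 0.0319) (718, array([0.5623, 0.3633], dtype=float32), np.float64(0.1), array([0.5597, 0.3585]), 0.032) (648, array([0.4433, 0.3545], dtype=float32), np.float64(0.1), array([0.4411, 0.3501]), 0.0323)
```

View pics/s5.png

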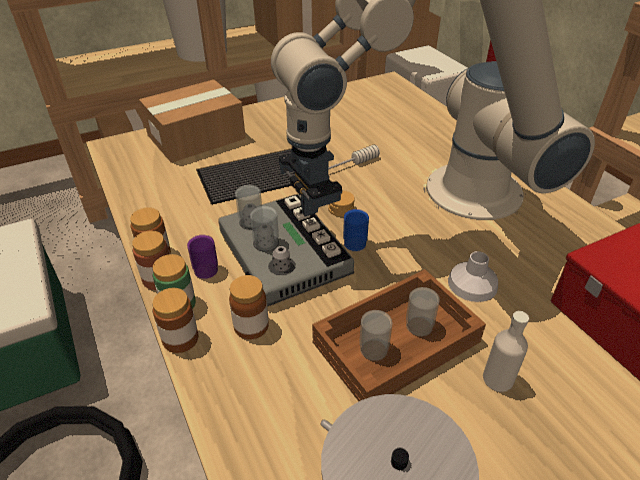

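Both wet jars are on tubes (249,205) and (264,228), and both dry jars are in the crate. Now the warm key, with the gripper above it.

```bash
python3 -m crank '[[0,0,-1.5,0,0],[0,0,-2.6,0,0],[0,0,-3.2,0,0],[0,0,-3.5,0,0],[0,0,-3.58,0,0],[0,0,-3.58,0,0],[0,0,-3.58,0,0],[0,0,-3.58,0,0]]'
```

```text
clock: 33.15
eef_pos: [0.5259, -0.0006, 0.0703]
ee_rot: [3.141, -0.002, 0.0]
contact_force: [-6.7, 0.4, 31.8]
finger_gap: 0.0006
grip_force: 16.1
```

```bash
python3 -m crank '[[0,0,1.5,0,0],[0,0,3.5,0,0],[0,0,4,0,0],[0,3,4,0,0],[-0.3,7,4,0,0],[-0.3,9.8,4,0,0],[-0.3,10.4,4,0,0],[-0.3,10.4,4,0,0],[-0.3,10.4,4,0,0],[-0.3,10.4,4,0,0]]'
```

```text
clock: 34.15
eef_pos: [0.5226, 0.1025, 0.1085]
ee_rot: [3.141, 0.0, -0.001]
contact_force: [0.4, 0.2, 0.1]
finger_gap: 0.0002
grip_force: 0.0
```

```bash
python3 -m crank '[[0,0,-1.5,0,0],[0,0,-2.8,0,0],[0,0,-3.6,0,0],[0,0,-3.9,0,0],[0,0,-3.97,0,0],[0,0,-3.97,0,0],[0,0,-3.97,0,0],[0,0,-3.97,0,0]]'
```

```text
clock: 34.95
eef_pos: [0.5224, 0.1026, 0.0704]
ee_rot: [3.141, -0.001, -0.001]
contact_force: [-8.7, -6.3, 31.3]
finger_gap: 0.0006
grip_force: 15.6
```

First timer press is fully down. Next I let it come up well clear, then press a second time.

```bash
python3 -m crank '[[0,0,1,0,0],[0,0,2.5,0,0],[0,0,2.5,0,0],[0,0,2.5,0,0]]'; python3 -m crank '[[0,0,-1.3,0,0],[0,0,-2.1,0,0],[0,0,-2.4,0,0],[0,0,-2.5,0,0],[0,0,-2.5,0,0],[0,0,-2.5,0,0],[0,0,-2.5,0,0]]'
```

```text
clock: 35.35
eef_pos: [0.5227, 0.1032, 0.094]
ee_rot: [-3.142, -0.001, -0.001]
contact_force: [0.4, 0.5, 0.3]
finger_gap: 0.0006
grip_force: 0.0
clock: 36.05
eef_pos: [0.5224, 0.1033, 0.0702]
ee_rot: [3.141, -0.0, -0.0]
contact_force: [-10.8, -3.7, 40.9]
finger_gap: 0.0003
grip_force: 20.6
```

```bash
python3 -m crank '[[0,0,1,0,0],[0,0,2.5,0,0],[0,0,2.5,0,0],[0,0,2.5,0,0]]'; python3 -m crank '[[0,0,-1.3,0,0],[0,0,-2.1,0,0],[0,0,-2.4,0,0],[0,0,-2.5,0,0],[0,0,-2.5,0,0],[0,0,-2.5,0,0],[0,0,-2.5,0,0]]'
```

```text
clock: 36.45
eef_pos: [0.5223, 0.1034, 0.0935]
ee_rot: [-3.142, 0.0, -0.0]
contact_force: [0.6, -0.7, -0.4]
finger_gap: 0.0008
grip_force: 0.0
clock: 37.15
eef_pos: [0.5223, 0.1034, 0.0701]
ee_rot: [3.142, -0.0, -0.0]
contact_force: [-11.1, -2.0, 44.5]
finger_gap: 0.0007
grip_force: 22.2
```

Three timer presses done. Now the start key, pressed a little more lightly.

```bash
python3 -m crank '[[0,0,1.5,0,0],[0,0,3.5,0,0],[0,0,4,0,0],[0,-3,4,0,0],[0.2,-7,4,0,0],[0.4,-11,4,0,0],[0.4,-14.5,4,0,0],[0.4,-15.6,4,0,0],[0.4,-15.6,4,0,0],[0.4,-15.6,4,0,0],[0.4,-15.6,4,0,0]]'
```

```text
clock: 38.25
eef_pos: [0.5262, -0.0513, 0.1086]
ee_rot: [-3.141, 0.001, 0.001]
contact_force: [0.1, 0.3, -0.2]
finger_gap: 0.0005
grip_force: 0.0
```

```bash
python3 -m crank '[[0,0,-1.5,0,0],[0,0,-2.8,0,0],[0,0,-3.5,0,0],[0,0,-3.8,0,0],[0,0,-3.93,0,0],[0,0,-3.93,0,0],[0,0,-3.93,0,0],[0,0,-3.93,0,0]]'
```

```text
clock: 39.05
eef_pos: [0.5262, -0.0516, 0.0706]
ee_rot: [-3.141, -0.0, 0.0]
contact_force: [-4.9, 7.3, 17.4]
finger_gap: 0.0003
grip_force: 8.8
```

Start is fully down (17 N). I lift off, retreat and take a last look.

```bash
python3 -m crank '[[0,0,1.5,0,0],[0,0,4,0,0],[0,0,8,0,0],[-1,-1,12,0,0],[-2,-4,15,0,0],[-3,-8,15,0,0],[-4,-12,15,0,0],[-5,-16,15,0,0],[-6,-18,15,0,0],[-6,-18,15,0,0],[-6,-18,15,0,0],[-6,-18,15,0,0]]'
python3 - <<'E'
from h import *
p,d=env.read_camera("scene"); P=cloud("scene",d); cv2.imwrite("pics/s6.png",p)
print(jar(P,.6455,.003,.135),jar(P,.6466,-.0866,.135),jar(P,.56,.36,.085),jar(P,.439,.35,.085))
E
```

```text
clock: 40.25
eef_pos: [0.4668, -0.2317, 0.2197]
ee_rot: [-3.141, -0.0, 0.001]
contact_force: [0.6, -0.0, 0.1]
finger_gap: 0.0005
grip_force: 0.0
(474, array([0.648 , 0.0104], dtype=float32), np.float64(0.15), array([0.6464, 0.0044]), 0.0323) (419, array([ 0.6487, -0.0849], dtype=float32), np.float64(0.15), array([ 0.6439, -0.0933]), 0.0351) (721, array([0.5625, 0.3634], dtype=float32), np.float64(0.1), array([0.5598, 0.3591]), 0.0323) (651, array([0.4432, 0.3544], dtype=float32), np.float64(0.1), array([0.4401, 0.3498]), 0.0319)
```

View pics/s6.png

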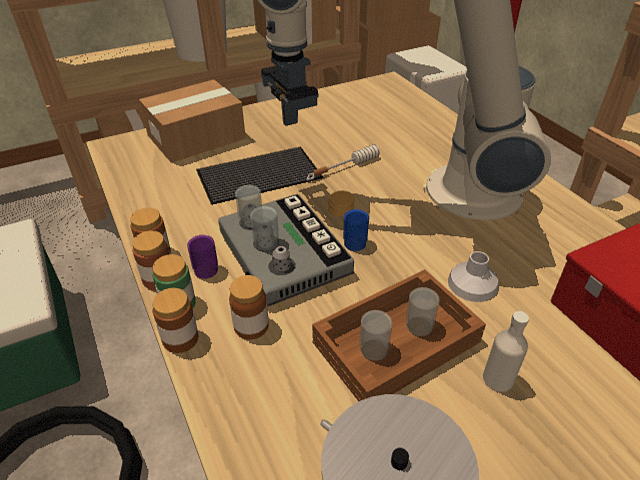

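The final view shows wet jars seated on tubes (249,205) and (264,228), dry jars upright in the crate (376,335) and (423,312), an empty mat, and everything else where it was.

```bash
python3 -c "
from plant import env
print(env.finish_job())"
```

```text
the job is handed in; nothing more can be done
None
```

The batch is changed and the job handed in at about 40 s, though no verdict came back: stop pressed, both dry jars in the crate, both wet jars on tubes 2 and 3, then warm, timer three times and start, each pressed fully down (the last two timer presses reached 41 and 44 N at the closed fingertips).

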